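# Load the gravity-feed tin rack

## Task

Put the two tins away in the tin rack: load the slim one first, because it is wanted next and must come out first, then the wide one behind it. Each goes lying on its side into the loading mouth at the top front of the rack, so that it rolls back, drops to the lower run and comes forward to the front. The slim tin is still standing, so first lay it down on the worktop and let go, to take it again across its barrel; leave the mug, the spice jar and the pink dish where they are.

Things in the scene. Friction and masses are not known exactly. Their poses are not given: they have to be found in the camera images.
- tin_rack: Fixed two-tier gravity-feed rack: white sheet runs in a wire frame, 305 long (x), 105 wide (y), 210 high; channel 88 wide between side wires. Origin: centre of its underside; x from its front (robot side) to its back, z up; yaw within 0.3 rad. A tin let go on the upper run rolls back, drops at the curved back sheet to the lower run and rolls forward to the front stop, in 2 to 3 s.
- loading_mouth (a point): Where tins go in: point on the upper run's floor, centre line, rack x -45, z 143 mm. A tin there lies along the rack's y, its centre a tin radius above. Floor falls 8 degrees to the back, from x -125 (lip 14 high) to its open end at x +55. Open above; side wires reach 60 mm over the floor (top ones bowed out 8), so come straight down, fingers ahead of and behind the tin.
- front_stop (a point): Foot of the front stop, a lip 28 mm high, on the lower run's floor: rack x -150, y 0, z 18 mm. This floor falls 8 degrees towards it. The first tin comes to rest against it, its centre about 26 mm behind this point and 30 mm higher; the next lies about 56 mm farther back.
- slim_tin: Slim tin with paper label and bare metal ends, 52 mm diameter, 76 mm long, about 0.16 kg; starts standing on the worktop. Origin: the centre of the tin; its z is the tin's own axis (up at the start). On the flat worktop it rolls little when let go gently.
- wide_tin: Wide tin with paper label and bare metal ends, 64 mm diameter, 76 mm long, about 0.24 kg; starts lying on its side on the worktop, its axis roughly across the robot's view (along world y, up to 0.6 rad off). Origin: the centre of the tin; its z is the tin's own axis (level at the start).
- mug: White mug, 87 mm wide without the 30 mm handle, 88 mm high, standing behind the tins; bystander. Origin: centre of its underside.
- spice_jar: Spice jar with a red cap, 45 mm diameter, 106 mm high, standing behind the tins; bystander. Origin: centre of its underside.
- pink_dish: Pink dish, 156 x 129 mm, 58 mm high, standing left of the tins; bystander. Origin: centre of its underside.
There are look-alikes about, which are no part of the job. Leave any blue look-alike of the slim_tin alone.

How it is judged:
On the way, in this order (a step that is already met when the one before it is completed fails the run):
1. the slim tin lies on its side on the worktop, let go (height (world z) of slim_tin below 0.032 m and angle between slim_tin's own z axis and vertical between 1.4 and 1.75 rad and contact force between slim_tin and the fingers below 0.2 N), for 0.1 s.
2. the slim tin lies across the upper run of the rack (x of slim_tin in the frame of tin_rack between -0.11 and 0.06 m and y of slim_tin in the frame of tin_rack between -0.015 and 0.015 m and z of slim_tin in the frame of tin_rack between 0.148 and 0.19 m and angle between the z axis of slim_tin and the y axis of tin_rack, either way round below 0.35 rad), for 0.1 s.
3. the slim tin has rolled through and rests on the lower run at the front stop (x of slim_tin in the frame of tin_rack between -0.135 and -0.105 m and y of slim_tin in the frame of tin_rack between -0.015 and 0.015 m and z of slim_tin in the frame of tin_rack between 0.03 and 0.065 m and angle between the z axis of slim_tin and the y axis of tin_rack, either way round below 0.35 rad and linear speed of slim_tin below 0.02 m/s and angular speed of slim_tin below 0.4 rad/s), for 0.2 s.
4. the wide tin lies across the upper run of the rack (x of wide_tin in the frame of tin_rack between -0.11 and 0.06 m and y of wide_tin in the frame of tin_rack between -0.015 and 0.015 m and z of wide_tin in the frame of tin_rack between 0.148 and 0.19 m and angle between the z axis of wide_tin and the y axis of tin_rack, either way round below 0.35 rad), for 0.1 s.
At the end, for the whole second after the job is handed in: Both tins rest across the lower run, within 0.35 rad of square and 15 mm of its centre line: slim one's centre 15 to 45 mm behind the front stop, wide one's 60 to 110 mm. Mug, spice jar and pink dish within 30 mm of where they stood (all of step 3 and x of wide_tin in the frame of tin_rack between -0.09 and -0.04 m and y of wide_tin in the frame of tin_rack between -0.015 and 0.015 m and z of wide_tin in the frame of tin_rack between 0.045 and 0.08 m and angle between the z axis of wide_tin and the y axis of tin_rack, either way round below 0.35 rad and linear speed of wide_tin below 0.02 m/s and angular speed of wide_tin below 0.4 rad/s and distance of each of mug, spice_jar, pink_dish from where it was at the start of the episode below 0.03 m); the robot touches nothing.
It fails at once if the mug is pushed away by more than 30 mm or knocked over (distance of mug from where it was at the start of the episode above 0.03 m or angle between mug's own z axis and vertical above 0.5 rad).
It fails at once if the spice jar is pushed away by more than 30 mm or knocked over (distance of spice_jar from where it was at the start of the episode above 0.03 m or angle between spice_jar's own z axis and vertical above 0.5 rad).
It fails at once if the pink dish is pushed away by more than 30 mm or knocked over (distance of pink_dish from where it was at the start of the episode above 0.03 m or angle between pink_dish's own z axis and vertical above 0.5 rad).
It also fails if it takes over 61 s, if anything falls off the work surface, if the arm or the gripper's body presses on something with over 40 N, if the wrist force passes 120 N, or if a joint passes its speed limit or range.

## Robot

A 6-joint arm with a two-finger parallel gripper is mounted at the origin on a cart in front of the work surface, level with it; the furniture and walls round the work are solid. World frame = base frame: x ahead of the robot, y to its left, z up, the work surface at z = 0. Lengths are in m, angles in rad, forces in N, time in s.
With the tool pointing down it reaches from about 0.375 to 0.975 m from the base axis. Payload 3.8 kg.
Tool frame: the origin (TCP) lies midway between the tips of the shut fingers; the grasp point (between the pads) lies 19 mm behind it; x points along the fingers, y is the direction in which the jaws open and shut, and the axes are right-handed (so a half turn about x gives the same grasp; the last joint's range is limited). The gripper opens to 88 mm and grips with 3 to 60 N. Pads are 18 mm wide; open, the fingers measure 123 mm over their backs; the gripper's body (75 mm by 187 mm) begins 45 mm behind the grasp point.
Start: joints at [1.066, 0.264, 1.604, -0, 1.274, -0.037], TCP at [0.304, 0.602, 0.239] pointing down, gripper open.
Joint ranges: [-2.63, 2.63], [-0.94, 2.18], [0.31, 2.57], [-1.31, 4.45], [0, 2.66], [-2.55, 2.55]. Speed limits (rad/s): [2.57, 2.57, 3.14, 3.14, 3.14, 3.14].

## Interface

Orientations are given as a rotation vector (axis times angle).
In Python, from cell import manip, inverse_kinematics, cams, order gives the robot as it stands. Calls block until the motion is done:
- manip.move_pose(position, orientation): joint-space move of the TCP to a pose.
- manip.move_linear(position, rate=0.15, rot=None): straight line of the TCP; rot=None keeps the orientation; rate is the mean speed in m/s.
- manip.set_joints(angles): joint-space move.
- manip.set_gripper(opening, force=None): finger opening in m; force is the grip in N (None keeps the last); returns when the fingers have stopped.
- manip.dwell(seconds).
- inverse_kinematics(position, orientation): joint angles nearest the present ones, or None.
- manip.state(): the state.
- cams.capture(name): name is "scene" or "top" or "wrist"; returns a dict with "image" (420x560x3 uint8, blue, green, red), "z_map" (420x560 float32, m along the optical axis (not along the pixel's ray), 0 where there is no reading), "intrinsics" (3x3 intrinsics, pixels), "k1" (the pictures are not rectified: a ray, as slopes to the right and down, at radius r is drawn at 1 + k1 r^2 times it, then the intrinsics apply), "position" and "orientation" of the camera in the world; the wrist camera has in their place "T_tool_cam" (4x4, takes a point from camera to tool coordinates, whose origin is the TCP and whose axes are the tool frame's). Camera axes: x right, y down, z forward; pixel columns grow to the right and rows downward; lengths in m; the calibration is good to about 2 mm. A picture is of the moment at which its call begins: read the wrist's pose just before it.
A pose or a line that the arm cannot do raises manip.IKError and nothing moves.
- order.close_job(): hands the job in, once; it reports no verdict.
The state is a dict: "clock": time; "joint_pos": joint angles; "joint_velocities": joint speeds; "tau": joint torques, N m; "tool_pos": TCP position; "tcp_rot": TCP orientation; "contact_force": force on the tool from outside, world axes, zero at the start; "moment": the same for the moment, N m; "gripper_width": finger opening in m.
Only numpy, scipy, OpenCV 4.12 (cv2) and the standard library are available. Lean on these libraries where they do the work, as an engineer would, in place of code of your own. Each camera call takes 0.05 s, during which the arm holds its last target.

## Working session

There is one attempt and no reset: what is moved stays moved. The work goes in short steps, each a Python script; the robot and the scene stay as the last script left them, time stands still between calls to the robot, and variables do not carry over. Pictures are saved under pics/ and viewed, and the job is handed in when it is done.

```bash
ls; mkdir -p pics; python3 - <<'E'
from cell import manip,cams
import cv2,numpy as np
s=manip.state();print(s['clock'],s['tool_pos'],s['tcp_rot'])
for n in ['scene','top','wrist']:
    c=cams.capture(n);cv2.imwrite(f'pics/{n}0.png',c['image']);np.savez(f'pics/{n}0.npz',**c)
    print(n,c['intrinsics'].tolist() if hasattr(c['intrinsics'],'tolist') else c['intrinsics'],c['k1'],c.get('position'),c.get('orientation'),c.get('T_tool_cam'))
E
```

```text
pics
0.0 [0.30404552 0.60187086 0.23742624] [ 0.3651858   1.54007946 -0.36849345]
scene [[437.71149116470855, 0.0, 277.6260653223848], [0.0, 437.71149116470855, 218.79709297466007], [0.0, 0.0, 1.0]] -0.01584459968954273 [ 0.06455819 -0.91655767  0.65753229] [-1.9769512   0.42799484 -0.29699769] None
top [[391.2068434218921, 0.0, 272.7592707171238], [0.0, 391.2068434218921, 205.46158423952372], [0.0, 0.0, 1.0]] 0.003818877592973515 [0.42264331 0.10919904 1.08869745] [-2.16996086  2.14126989 -0.176016  ] None
wrist [[300.2690233909528, 0.0, 274.78511313527105], [0.0, 300.2690233909528, 208.3695056258007], [0.0, 0.0, 1.0]] 0.012895875835407508 None None [[ 6.72438639e-04 -2.86277501e-01  9.58146513e-01 -1.46921404e-01]
 [ 9.99999356e-01 -6.83893215e-04 -9.06146852e-04  2.78540422e-04]
 [ 9.14679355e-04  9.58146505e-01  2.86276857e-01 -7.43898397e-02]
 [ 0.00000000e+00  0.00000000e+00  0.00000000e+00  1.00000000e+00]]
```

View pics/scene0.png

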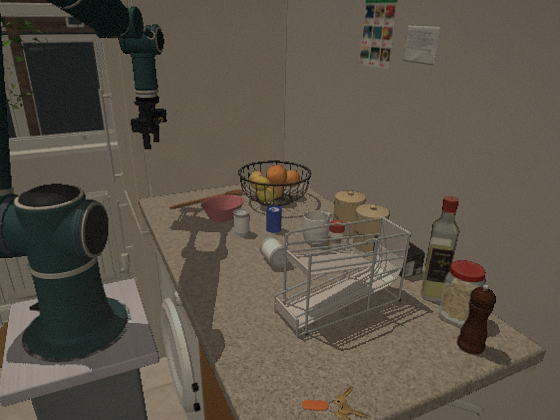

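View pics/top0.png

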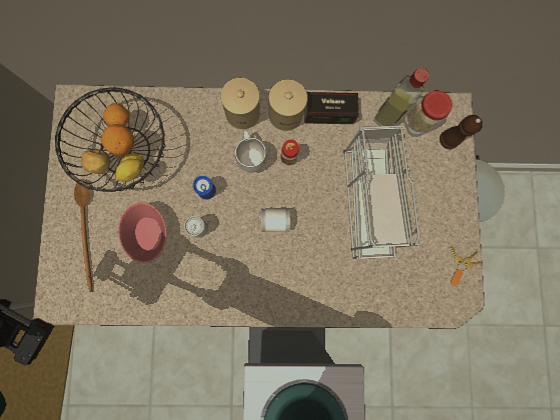

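View pics/wrist0.png

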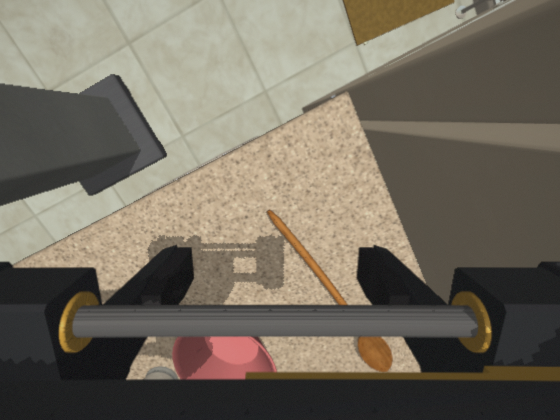

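The top view shows two standing candidates for the slim tin: a white one at (195,226) and a blue one at (204,187). The white one fits, because the blue one is the look-alike to leave alone. The wide tin lies at (276,220), the rack is around (382,192), the mug is at (251,154), the jar at (290,150) and the dish at (143,231). Next I'll check the slim tin in a crop and measure positions.

```bash
cat > h.py <<'E'
import numpy as np,cv2
from scipy.spatial.transform import Rotation as R
def cam(n):
    c=dict(np.load(n,allow_pickle=True)); 
    return {k:(v.item() if v.ndim==0 else v) for k,v in c.items()}
def pose(c,T=None):
    if T is not None: return T[:3,:3],T[:3,3]
    return R.from_rotvec(c['orientation']).as_matrix(),np.asarray(c['position'])
def slopes(c,uv):
    K=c['intrinsics'];uv=np.atleast_2d(np.asarray(uv,float))
    d=(uv-K[:2,2])/np.array([K[0,0],K[1,1]])
    s=d.copy()
    for _ in range(10): s=d/(1+c['k1']*(s**2).sum(1,keepdims=True))
    return s
def rays(c,uv,T=None):
    Rm,p=pose(c,T);s=slopes(c,uv)
    return p,np.c_[s,np.ones(len(s))]@Rm.T
def onplane(c,uv,z,T=None):
    p,d=rays(c,uv,T); return p+d*((z-p[2])/d[:,2])[:,None]
def proj(c,P,T=None):
    Rm,p=pose(c,T);q=(np.atleast_2d(P)-p)@Rm;s=q[:,:2]/q[:,2:]
    s=s*(1+c['k1']*(s**2).sum(1,keepdims=True))
    return s@np.diag(np.diag(c['intrinsics'])[:2])+c['intrinsics'][:2,2]
def cloud(c,T=None):
    v,u=np.mgrid[0:420,0:560];z=c['z_map'].ravel()
    Rm,p=pose(c,T);s=slopes(c,np.c_[u.ravel(),v.ravel()])
    P=np.c_[s*z[:,None],z]@Rm.T+p
    P[z<=0]=np.nan
    return P.reshape(420,560,3)
def toolT(st,c):
    T=np.eye(4);T[:3,:3]=R.from_rotvec(st['tcp_rot']).as_matrix();T[:3,3]=st['tool_pos']
    return T@c['T_tool_cam']
E
python3 - <<'E'
from h import *
t=cam('pics/top0.npz');s=cam('pics/scene0.npz')
cv2.imwrite('pics/crop1.png',np.hstack([cv2.resize(t['image'][160:250,160:310],None,fx=4,fy=4,interpolation=2)[:, :600]]))
cv2.imwrite('pics/crop2.png',cv2.resize(t['image'][110:270,330:430],None,fx=3.7,fy=3.7,interpolation=2))
cv2.imwrite('pics/crop3.png',cv2.resize(s['image'][180:350,220:430],None,fx=3.5,fy=3.5,interpolation=2))
P=cloud(t)
for n,(u,v) in dict(slim=(195,226),blue=(204,187),wide=(276,220),table=(240,200)).items(): print(n,P[v,u].round(4))
E
```

```text
slim [0.5127 0.2908 0.0768]
blue [0.6163 0.2721 0.0726]
wide [0.5325 0.0813 0.064 ]
table [0.5943 0.1813 0.0017]
```

View pics/crop1.png

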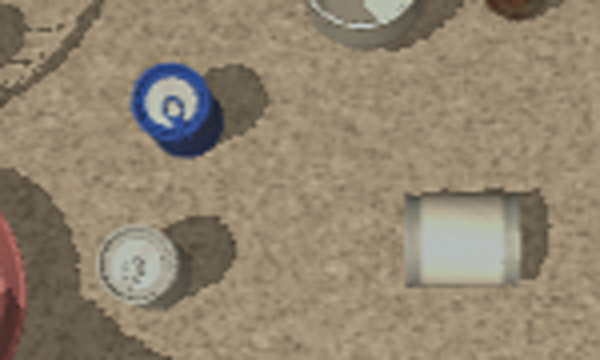

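View pics/crop2.png

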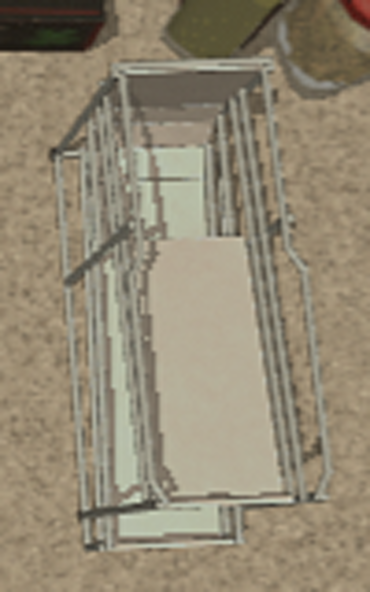

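View pics/crop3.png

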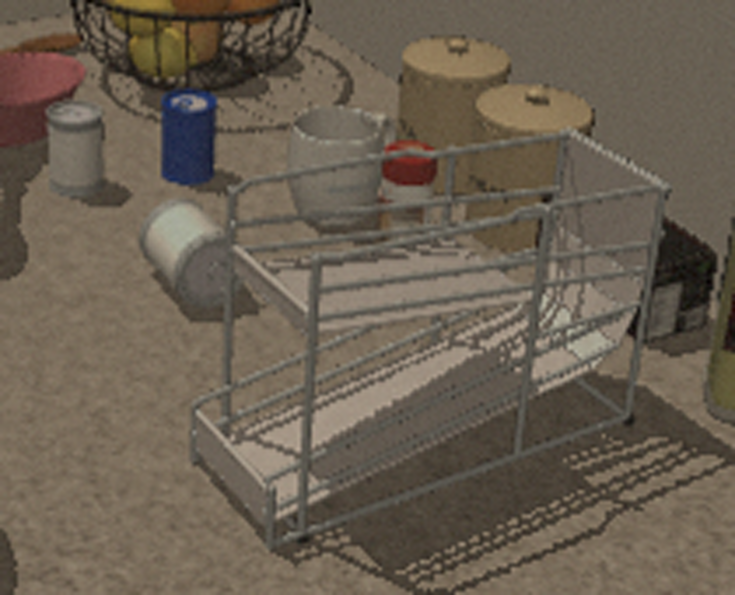

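The crops confirm it: the slim tin is the white standing can at crop1 (140,265), the blue can is the look-alike, and the wide tin lies at crop1 (463,240). Now the depth-based measurements.

```bash
python3 - <<'E'
from h import *
t=cam('pics/top0.npz')
P=cloud(t)
def sel(x0,x1,y0,y1,z0,z1):
    m=(P[...,0]>x0)&(P[...,0]<x1)&(P[...,1]>y0)&(P[...,1]<y1)&(P[...,2]>z0)&(P[...,2]<z1);return P[m],m
q,m=sel(.46,.56,.24,.34,.06,.09)
c,r=cv2.minEnclosingCircle(q[:,:2].astype(np.float32));print('slim',c,2*r,np.median(q[:,2]),q[:,:2].mean(0))
q,m=sel(.45,.61,.0,.16,.035,.08)
print('wide',cv2.minAreaRect(q[:,:2].astype(np.float32)),q[:,2].max())
print('dish/mug/jar ext')
for n,b in dict(dish=(.4,.62,.32,.55),mug=(.62,.78,.08,.2),jar=(.62,.75,.03,.09),blue=(.58,.66,.23,.32)).items():
    q,m=sel(*b,.03,.13);print(n,q.min(0).round(3),q.max(0).round(3))
# rack upper floor
t_im=t['image']
q,m=sel(.40,.75,-.30,-.08,.118,.165)
# robust plane
from numpy.linalg import lstsq
w=np.ones(len(q),bool)
for _ in range(10):
    a,*_=lstsq(np.c_[q[w][:,:2],np.ones(w.sum())],q[w][:,2],rcond=None)
    w=abs(q@np.r_[a[:2],-1]+a[2])<.003
f=q[w];print('plane',a,np.degrees(np.arctan(np.hypot(*a[:2]))),'downhill yaw',np.arctan2(-a[1],-a[0]),len(f))
print(cv2.minAreaRect(f[:,:2].astype(np.float32)),f.min(0),f.max(0))
# top wires
q,m=sel(.35,.8,-.32,-.05,.195,.225);print('top',len(q),q[:,2].max(),cv2.minAreaRect(q[:,:2].astype(np.float32)));print(cv2.boxPoints(cv2.minAreaRect(q[:,:2].astype(np.float32))))
q,m=sel(.35,.8,-.32,-.05,.012,.225);print('all',len(q));print(cv2.minAreaRect(q[:,:2].astype(np.float32)));print(cv2.boxPoints(cv2.minAreaRect(q[:,:2].astype(np.float32))))
E
```

```text
slim (0.5141299366950989, 0.2951529920101166) 0.051695775240659714 0.07432119038647411 [0.51388003 0.29465156]
wide ((0.5369344353675842, 0.08356533944606781), (0.06262445449829102, 0.07506193220615387), 0.9461084008216858) 0.06790533044912861
dish/mug/jar ext
dish [0.419 0.32  0.03 ] [0.62  0.55  0.119]
mug [0.667 0.11  0.03 ] [0.777 0.194 0.093]
jar [0.695 0.03  0.03 ] [0.739 0.071 0.111]
blue [0.596 0.252 0.03 ] [0.645 0.301 0.08 ]
plane [-1.24574203e-01 -1.28845446e-04  2.11460365e-01] 7.100997811815497 downhill yaw 0.001034286371546105 2032
((0.6043627858161926, -0.17091089487075806), (0.2807181179523468, 0.09966109693050385), 3.6261959075927734) [ 0.46113308 -0.22923117  0.11801084] [ 0.74373176 -0.11296093  0.15564374]
top 506 0.2139283977586397 ((0.6051864624023438, -0.17429694533348083), (0.28722867369651794, 0.11532093584537506), 3.689781427383423)
[[ 0.45815915 -0.1259982 ]
 [ 0.46558052 -0.2410801 ]
 [ 0.7522138  -0.22259569]
 [ 0.7447924  -0.10751379]]
all 6815
((0.6178843975067139, -0.22090944647789001), (0.35854971408843994, 0.20927508175373077), 1.9443773031234741)
[[ 0.43516248 -0.12241482]
 [ 0.44226307 -0.3315694 ]
 [ 0.8006063  -0.31940407]
 [ 0.7935057  -0.11024949]]
```

The slim tin is at (0.514, 0.295) with a top diameter of 51.7 mm, against 52 expected. The wide tin is at (0.537, 0.084) and measures 63 x 75 mm. Next I'll pin the rack down with plane-cast rays and cross-check all of it in both views.

```bash
python3 - <<'E'
from h import *
t=cam('pics/top0.npz');s=cam('pics/scene0.npz')
# crop2 picks -> top px
f=lambda u,v:(330+u/3.7,110+v/3.7)
# floor right edge & back edge
print('floor front right',onplane(t,f(283,493),.154)[0].round(4),'floor back right',onplane(t,f(243,238),.129)[0].round(4))
# top back bar ends z=.208
A=onplane(t,f(118,66),.208)[0];B=onplane(t,f(270,64),.208)[0];print('back bar',A.round(4),B.round(4))
# bottom front corners lower lip top z=.018+.028=.046
C=onplane(t,f(92,546),.046)[0];D=onplane(t,f(238,541),.046)[0];print('front lip',C.round(4),D.round(4))
F=(C+D)/2;G=(A+B)/2;yaw=np.arctan2(*(G-F)[1::-1]);print('len',np.linalg.norm((G-F)[:2]),'yaw',yaw,'c',(F+G)[:2]/2)
np_=np.array
def draw(org,yaw,fn):
    c,sn=np.cos(yaw),np.sin(yaw)
    W=lambda x,y,z:np_([org[0]+c*x-sn*y,org[1]+sn*x+c*y,z])
    pts=[W(x,y,z) for x,y,z in [(-.15,-.0525,0),(-.15,.0525,0),(.1525,-.0525,0),(.1525,.0525,0),(.1525,-.05,.21),(.1525,.05,.21),(-.125,-.044,.154),(-.125,.044,.154),(.055,-.044,.129),(.055,.044,.129),(-.045,0,.143),(-.15,-.044,.018),(-.15,.044,.018)]]
    pts+= [np_([.514,.295,.076]),np_([.514,.295,0]),np_([.537,.0836,.064]),np_([.537,.0836+.038,.032]),np_([.537,.0836-.038,.032])]
    out=[]
    for cc,(y0,y1,x0,x1),sc in((t,(110,270,180,430),3),(s,(180,350,220,430),3.4)):
        im=cv2.resize(cc['image'][y0:y1,x0:x1],None,fx=sc,fy=sc,interpolation=2)
        for p in proj(cc,np_(pts)):
            cv2.circle(im,tuple(int(k) for k in ((p-np_([x0,y0]))*sc)),3,(0,0,255),-1)
        out.append(im)
    cv2.imwrite('pics/'+fn+'t.png',out[0]);cv2.imwrite('pics/'+fn+'s.png',out[1])
draw((F+G)[:2]/2,yaw,'ov1')
E
```

```text
floor front right [ 0.4713 -0.2297  0.154 ] floor back right [ 0.6456 -0.2178  0.129 ]
back bar [ 0.7378 -0.1146  0.208 ] [ 0.741  -0.2119  0.208 ]
front lip [ 0.4372 -0.1296  0.046 ] [ 0.4421 -0.235   0.046 ]
len 0.3003389670795931 yaw 0.06339587415906425 c [ 0.58954534 -0.17276667]
```

View pics/ov1t.png

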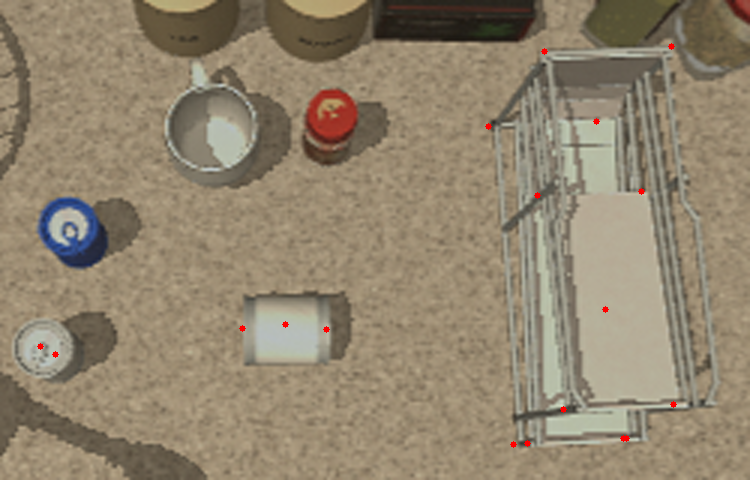

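View pics/ov1s.png

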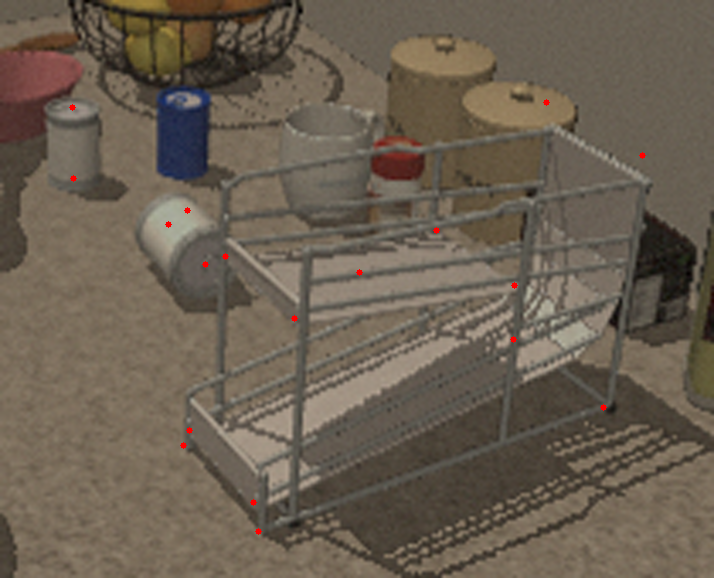

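The overlay matches for the tins. The rack's back bar is about 20 mm lower than I assumed (it follows the slope), so I'll refine the rack's lateral position later from a wrist view. Now the IK check for tilting the slim tin down: grasp at 45° with the body towards the robot's right, then tilt through vertical to the other side.

```bash
cat >> h.py <<'E'
def ori(a,y):
    a=np.asarray(a,float);a/=np.linalg.norm(a);y=np.asarray(y,float);y=y-a*(a@y);y/=np.linalg.norm(y)
    return R.from_matrix(np.c_[a,y,np.cross(a,y)]).as_rotvec()
def tilt(baz,th,sgn=1):
    """tool axis tilted th from down, body leaning toward azimuth baz; jaw horizontal"""
    b=np.array([np.cos(baz),np.sin(baz),0]);a=-np.sin(th)*b-np.array([0,0,np.cos(th)])
    return ori(a,sgn*np.array([-b[1],b[0],0])),a
E
python3 - <<'E'
from h import *
from cell import inverse_kinematics as ik
d=np.radians
g=np.array([.514,.295,.051])
for sg in(1,-1):
  for b0 in(-135,-120,-150,-165,-105,-90):
   for th in (45,40,50):
    o,a=tilt(d(b0),d(th),sg)
    j=[ik(g+a*.019-a*k,o) for k in(.09,0)]
    print(sg,b0,th,*[None if q is None else np.round(q,2) for q in j])
print('final')
for sg in(1,-1):
  for b1 in(90,75,45,110,135,180):
   for th in (45,40,50):
    o,a=tilt(d(b1),d(th),sg)
    p=np.array([.47,.2,.028])
    q=ik(p+a*.019,o);print(sg,b1,th,None if q is None else np.round(q,2))
E
```

```text
1 -135 45 [ 0.2  -0.12  2.52  1.46  0.4  -0.32] [ 0.3   0.15  2.43  2.    0.37 -0.82]
1 -135 40 [ 0.25 -0.12  2.46  1.1   0.38  0.07] [ 0.32  0.14  2.39  1.65  0.29 -0.45]
1 -135 50 None [ 0.27  0.18  2.47  2.21  0.49 -1.05]
1 -120 45 [ 0.05 -0.01  2.42  1.26  0.67 -0.45] [ 0.18  0.2   2.36  1.57  0.57 -0.69]
1 -120 40 [ 0.11 -0.03  2.38  1.07  0.63 -0.22] [ 0.22  0.18  2.33  1.36  0.51 -0.46]
1 -120 50 [-0.01  0.02  2.46  1.43  0.74 -0.66] [ 0.14  0.23  2.39  1.72  0.65 -0.88]
1 -150 45 [ 0.44 -0.17  2.56  2.06  0.07 -0.55] [ 0.45  0.13  2.45  2.92  0.23 -1.4 ]
1 -150 40 [ 0.44 -0.16  2.49  0.43  0.13  1.09] [ 0.46  0.12  2.41  2.65  0.09 -1.13]
1 -150 50 None [ 0.45  0.16  2.49  2.99  0.38 -1.47]
1 -165 45 None [ 0.61  0.15  2.43  4.06  0.31 -2.21]
1 -165 40 None None
1 -165 50 None [ 0.63  0.18  2.47  3.85  0.44 -1.99]
1 -105 45 [-0.02  0.11  2.29  1.09  0.88 -0.56] [ 0.11  0.28  2.26  1.29  0.76 -0.69]
1 -105 40 [ 0.03  0.08  2.26  0.97  0.84 -0.4 ] [ 0.15  0.25  2.24  1.15  0.7  -0.53]
1 -105 50 [-0.08  0.15  2.31  1.2   0.94 -0.71] [ 0.07  0.31  2.28  1.4   0.83 -0.83]
1 -90 45
[... 2057 characters left out ...]
1.26  1.  ]
-1 90 50 [ 0.72  0.6   1.85 -0.62  1.39  1.07]
-1 75 45 [ 0.63  0.61  1.79 -0.46  1.42  1.13]
-1 75 40 [ 0.61  0.56  1.83 -0.44  1.35  1.1 ]
-1 75 50 [ 0.65  0.66  1.75 -0.49  1.5   1.15]
-1 45 45 [ 0.49  0.68  1.66 -0.21  1.56  1.36]
-1 45 40 [ 0.48  0.62  1.71 -0.2   1.48  1.35]
-1 45 50 [ 0.49  0.73  1.62 -0.22  1.64  1.36]
-1 110 45 [ 0.77  0.47  2.03 -0.78  1.17  0.93]
-1 110 40 [ 0.73  0.42  2.05 -0.73  1.1   0.87]
-1 110 50 [ 0.8   0.51  2.01 -0.82  1.23  0.99]
-1 135 45 [ 0.81  0.34  2.23 -1.06  0.94  0.85]
-1 135 40 [ 0.77  0.3   2.23 -0.99  0.88  0.74]
-1 135 50 [ 0.85  0.39  2.23 -1.13  1.01  0.94]
-1 180 45 [0.61 0.11 2.56 4.26 0.47 0.96]
-1 180 40 None
-1 180 50 None
```

```bash
python3 - <<'E'
from h import *
from cell import inverse_kinematics as ik, manip
d=np.radians
t=cam('pics/top0.npz');m=cv2.inRange(cv2.cvtColor(t['image'],cv2.COLOR_BGR2HSV),(165,90,60),(180,255,255))
m[:,:100]=0;m[:,180:]=0;m[:190]=0
v,u=np.nonzero(m);print('dish',onplane(t,[[u.min(),231],[u.max(),231],[143,v.min()],[143,v.max()]],.05).round(3))
g=np.array([.514,.295,.051])
o,a=tilt(d(-120),d(45),1)
for k,h in((.06,.08),(.09,.06),(.05,.1)):
    print(k,h,ik(g+a*.019-a*k+[0,0,h],o))
try:
    q0=g+a*.019-a*.06+[0,0,.08]
    manip.move_pose(q0,o); print(manip.state()['clock'])
    manip.move_linear(g+a*.019-a*.06,rate=.15)
    s=manip.state();print(s['clock'],s['tool_pos'],s['contact_force'])
except manip.IKError as e: print('IK',e)
from cell import cams
c=cams.capture('scene');cv2.imwrite('pics/s1.png',c['image'][100:350,150:430].repeat(2,0).repeat(2,1))
E
```

```text
Traceback (most recent call last):
ValueError: zero-size array to reduction operation minimum which has no identity
```

```bash
python3 - <<'E'
from h import *
from cell import inverse_kinematics as ik, manip
d=np.radians
t=cam('pics/top0.npz');b,gg,r=[t['image'][...,i].astype(int) for i in range(3)]
m=(r-gg>35)&(r-b>15)
m[:,:110]=0;m[:,180:]=0;m[:190]=0;m[275:]=0
v,u=np.nonzero(m);print('dish',onplane(t,[[u.min(),231],[u.max(),231],[143,v.min()],[143,v.max()]],.05).round(3))
g=np.array([.514,.295,.051])
o,a=tilt(d(-120),d(45),1)
for k,h in((.06,.08),(.09,.06),(.05,.1)):
    print(k,h,ik(g+a*.019-a*k+[0,0,h],o))
try:
    q0=g+a*.019-a*.06+[0,0,.08]
    manip.move_pose(q0,o); print(manip.state()['clock'])
    manip.move_linear(g+a*.019-a*.06,rate=.15)
    s=manip.state();print(s['clock'],s['tool_pos'],s['contact_force'])
except manip.IKError as e: print('IK',e)
from cell import cams
c=cams.capture('scene');cv2.imwrite('pics/s1.png',c['image'][100:350,150:430].repeat(2,0).repeat(2,1))
E
```

```text
dish [[0.499 0.497 0.05 ]
 [0.501 0.371 0.05 ]
 [0.577 0.436 0.05 ]
 [0.419 0.427 0.05 ]]
0.06 0.08 [ 0.0959682  -0.10434392  2.36268     1.10988267  0.69808266 -0.205945  ]
0.09 0.06 [ 0.04938225 -0.13505006  2.3863294   1.09200628  0.73347027 -0.22126878]
0.05 0.1 [ 0.11081792 -0.11689912  2.34439021  1.08025066  0.70187996 -0.15511732]
1.6333
2.3167 [0.49990332 0.27075067 0.0804722 ] [-0.44516515  0.05594475 -0.19089412]
```

View pics/s1.png

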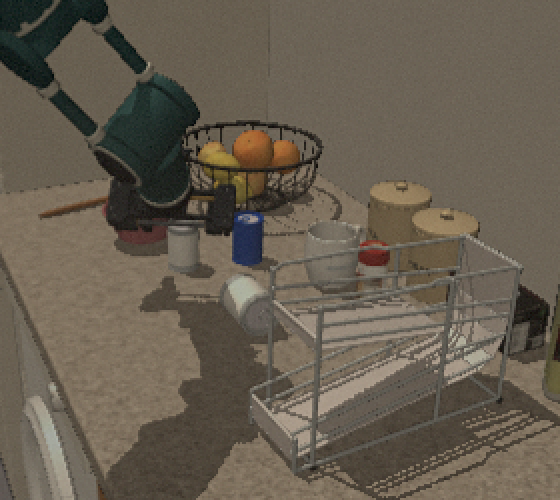

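The gripper is tilted with its fingers either side of the slim tin, which is at image (183,247), and the blue can at (248,238) is clear. I'll advance and grip.

```bash
python3 - <<'E'
from h import *
from cell import manip,cams
d=np.radians
g=np.array([.514,.295,.051])
o,a=tilt(d(-120),d(45),1)
manip.move_linear(g+a*.019,rate=.1)
s=manip.state();print(s['clock'],s['tool_pos'],s['contact_force'].round(2))
manip.set_gripper(.03,25)
s=manip.state();print(s['clock'],s['gripper_width'],s['contact_force'].round(2))
manip.move_linear(g+a*.019+[0,0,.1],rate=.15)
s=manip.state();print(s['clock'],s['gripper_width'],s['contact_force'].round(2))
c=cams.capture('scene');cv2.imwrite('pics/s2.png',c['image'][100:350,150:430].repeat(2,0).repeat(2,1))
E
```

```text
3.1167 [0.52090924 0.30668608 0.0380641 ] [-0.21 -0.04  0.09]
3.7667 0.05108703900598443 [-1.76 -1.33  1.71]
4.5833 0.05084173361100932 [ 0.07 -0.12 -1.18]
```

View pics/s2.png

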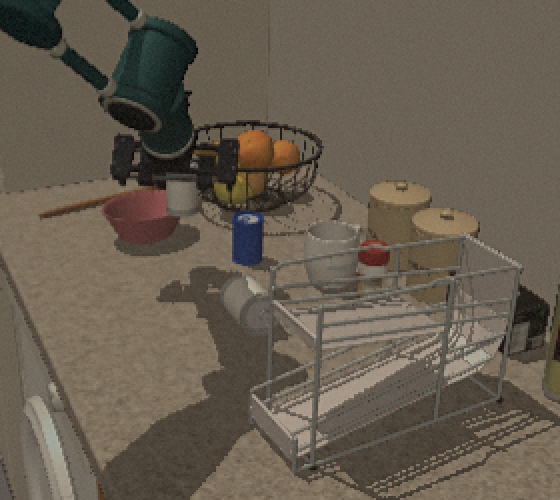

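```bash
python3 - <<'E'
from h import *
from cell import manip,cams
d=np.radians
o,a=tilt(d(90),d(45),-1)
p=np.array([.44,.18,.0])
manip.move_pose(p+a*.019+[0,0,.12],o)
s=manip.state();print(s['clock'],s['gripper_width'],s['contact_force'].round(2))
c=cams.capture('scene');cv2.imwrite('pics/s3.png',c['image'][100:350,150:430].repeat(2,0).repeat(2,1))
np.savez('pics/scene3.npz',**c)
P=cloud(c)
t=cams.capture('top');cv2.imwrite('pics/t3.png',t['image'][100:300,120:400].repeat(2,0).repeat(2,1))
E
```

```text
6.2 0.05041574231190548 [ 0.04  0.14 -2.33]
```

View pics/s3.png

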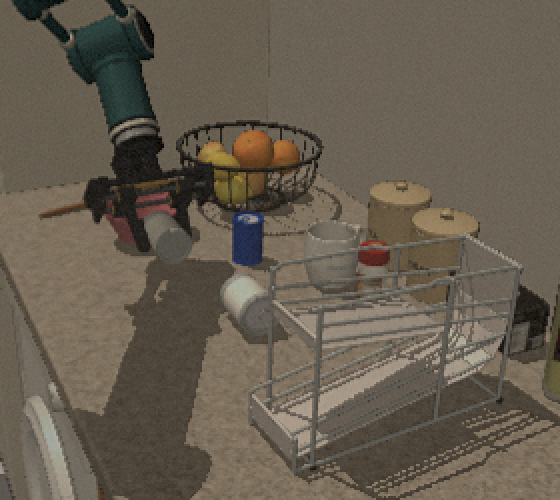

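View pics/t3.png

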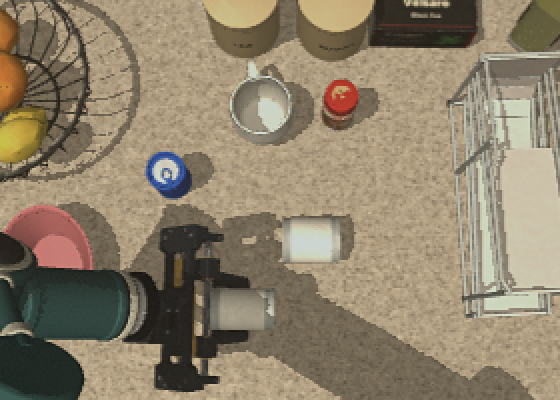

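The tin is held level, and its metal end at (172,247) faces the camera. The wide tin is clear of it. I'll lower it gently and watch the force.

```bash
python3 - <<'E'
from h import *
from cell import manip,cams
d=np.radians
o,a=tilt(d(90),d(45),-1)
p=np.array([.44,.18,.0])
manip.move_linear(p+a*.019+[0,0,.034],rate=.12)
f0=manip.state()['contact_force'][2]
for z in(.031,.029,.027,.0255,.024):
    manip.move_linear(p+a*.019+[0,0,z],rate=.03)
    s=manip.state();print(s['clock'],z,s['tool_pos'].round(4),s['contact_force'].round(2))
    if s['contact_force'][2]-f0>2: break
c=cams.capture('scene');cv2.imwrite('pics/s4.png',c['image'][180:270,180:300].repeat(5,0).repeat(5,1))
E
```

```text
7.4167 0.031 [0.4403 0.1668 0.018 ] [-0.95  0.17 -2.26]
7.6667 0.029 [0.44   0.1666 0.0156] [ 0.43 -0.2  -0.8 ]
7.9167 0.027 [0.4399 0.1665 0.0134] [-0.45  0.28 -1.53]
8.1667 0.0255 [0.4399 0.1665 0.012 ] [-0.81  0.58 -1.86]
8.4167 0.024 [0.4402 0.1666 0.0107] [0.22 0.17 1.19]
```

View pics/s4.png

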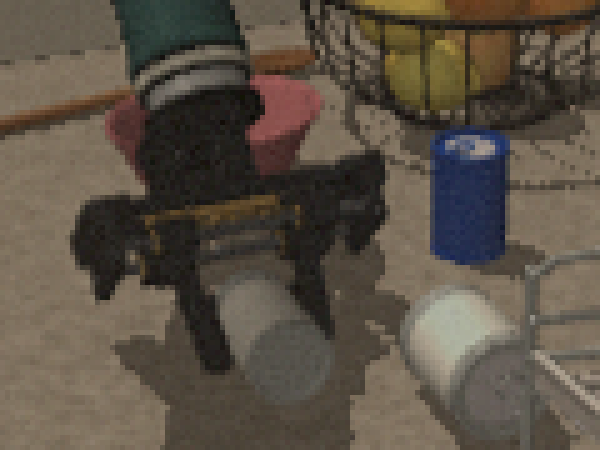

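The tin has just touched the worktop (the vertical force changed sign). I'll release it, back out and look.

```bash
python3 - <<'E'
from h import *
from cell import manip,cams
d=np.radians
o,a=tilt(d(90),d(45),-1)
manip.set_gripper(.085)
s=manip.state();print(s['clock'],s['gripper_width'],s['contact_force'].round(2))
p=np.array(s['tool_pos'])
manip.dwell(.2)
manip.move_linear(p-a*.09,rate=.15)
manip.move_linear(p-a*.09+[0,0,.08],rate=.2)
s=manip.state();print(s['clock'],s['tool_pos'])
c=cams.capture('top');np.savez('pics/top5.npz',**c)
cv2.imwrite('pics/t5.png',c['image'][100:300,120:400].repeat(2,0).repeat(2,1))
E
```

```text
9.125 0.08520163671684891 [0.08 0.19 0.38]
10.625 [0.4396441  0.22969627 0.15345481]
```

View pics/t5.png

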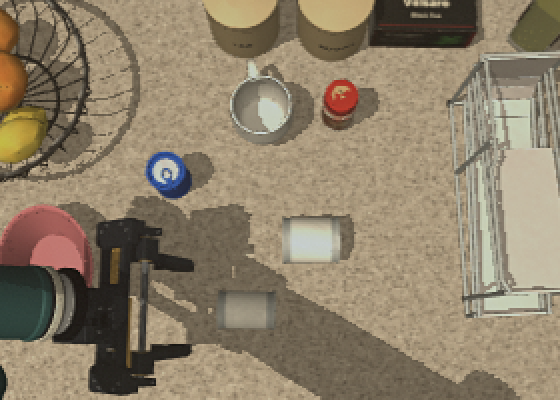

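The slim tin lies on its side at t5 (245,310), undisturbed, with its axis along y. Now I'll measure it and then look at the rack with the wrist camera.

```bash
python3 - <<'E'
from h import *
from cell import manip,cams,inverse_kinematics as ik
t=cam('pics/top5.npz');P=cloud(t)
for n,b in dict(slim=(.38,.51,.1,.26,.022,.06),wide=(.48,.6,.0,.16,.035,.075)).items():
    m=(P[...,0]>b[0])&(P[...,0]<b[1])&(P[...,1]>b[2])&(P[...,1]<b[3])&(P[...,2]>b[4])&(P[...,2]<b[5])
    q=P[m];print(n,cv2.minAreaRect(q[:,:2].astype(np.float32)),q[:,2].max(),len(q))
yaw=.05
for sg in(1,-1):
    o=ori([0,0,-1],sg*np.array([np.cos(yaw),np.sin(yaw),0]))
    for p in([.54,-.18,.165],[.54,-.18,.45],[.43,.167,.02],[.53,.084,.03],[.56,-.176,.40]):
        q=ik(np.array(p),o);print(sg,p,None if q is None else q.round(2))
o=ori([0,0,-1],[np.cos(yaw),np.sin(yaw),0])
s0=manip.state()
manip.move_pose(np.array([.54,-.18,.38]),o)
s=manip.state();c=cams.capture('wrist');c['T']=toolT(s,c);np.savez('pics/w6.npz',**c);cv2.imwrite('pics/w6.png',c['image'])
print(s['clock'],s['tool_pos'],c['T'][:3,3])
E
```

```text
slim ((0.4631785750389099, 0.15407060086727142), (0.09254655241966248, 0.10558203607797623), 0.6563679575920105) 0.05654888646463063 562
wide ((0.5365098714828491, 0.0835510790348053), (0.06198956444859505, 0.07493550330400467), 0.7931540608406067) 0.06768177879582415 644
1 [0.54, -0.18, 0.165] [-0.37  0.12  1.91  0.    1.11 -0.42]
1 [0.54, -0.18, 0.45] [-0.37  0.01  1.52  0.    1.62 -0.42]
1 [0.43, 0.167, 0.02] [0.32 0.12 2.24 0.   0.79 0.27]
1 [0.53, 0.084, 0.03] [0.11 0.23 2.07 0.   0.84 0.06]
1 [0.56, -0.176, 0.4] [-0.35  0.04  1.57  0.    1.53 -0.4 ]
-1 [0.54, -0.18, 0.165] None
-1 [0.54, -0.18, 0.45] None
-1 [0.43, 0.167, 0.02] None
-1 [0.53, 0.084, 0.03] None
-1 [0.56, -0.176, 0.4] None
12.4667 [ 0.53991399 -0.17906246  0.37868454] [ 0.53625045 -0.10488025  0.525692  ]
```

View pics/w6.png

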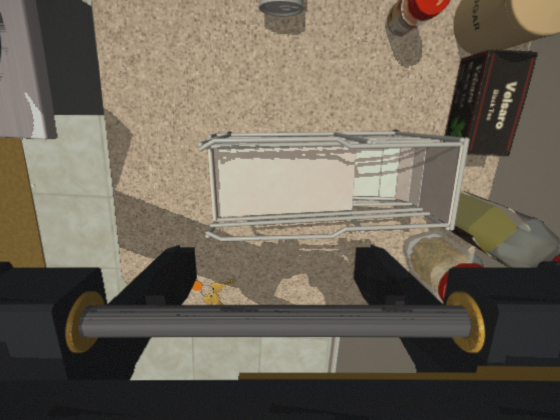

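```bash
python3 - <<'E'
from h import *
c=cam('pics/w6.npz')
cv2.imwrite('pics/w6c.png',cv2.resize(c['image'][125:245,195:395],None,fx=4,fy=4,interpolation=2))
t=cam('pics/top5.npz');P=cloud(t)
for lo in(.012,.022,.03):
    b=(.38,.497,.1,.22,lo,.06)
    m=(P[...,0]>b[0])&(P[...,0]<b[1])&(P[...,1]>b[2])&(P[...,1]<b[3])&(P[...,2]>b[4])&(P[...,2]<b[5])
    q=P[m];print(cv2.minAreaRect(q[:,:2].astype(np.float32)),q[:,2].max(),len(q))
E
```

```text
((0.4406473636627197, 0.1689951866865158), (0.07587692141532898, 0.05042659863829613), 88.57952880859375) 0.05654888646463063 541
((0.4406473636627197, 0.1689951866865158), (0.07587692141532898, 0.05042659863829613), 88.57952880859375) 0.05654888646463063 540
((0.4411556124687195, 0.1689825803041458), (0.07587692141532898, 0.049409784376621246), 88.57952880859375) 0.05654888646463063 527
```

View pics/w6c.png

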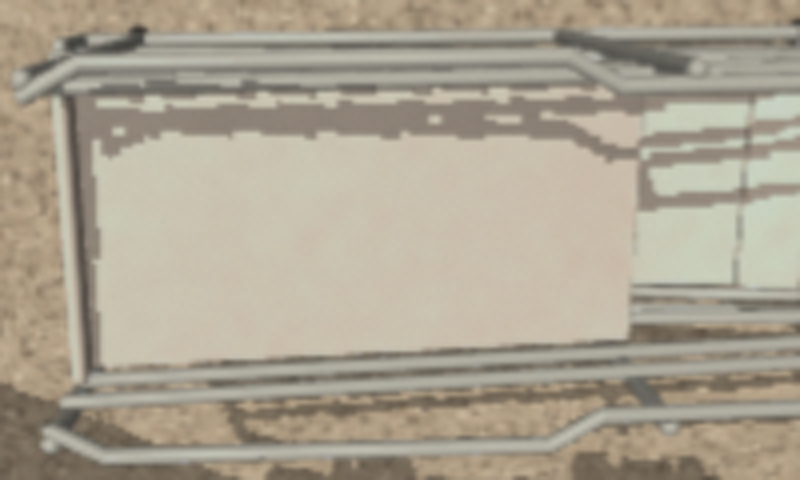

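```bash
python3 - <<'E'
from h import *
c=cam('pics/w6.npz');T=c['T']
f=lambda u,v:(195+(u+.5)/4-.5,125+(v+.5)/4-.5)
q=lambda u,v,z:onplane(c,f(u,v),z,T)[0]
A,B=q(60,92,.168),q(82,380,.168)
C,D=q(640,95,.129),q(629,338,.129)
E,F=q(90,367,.154),q(72,95,.154)
for n,p in zip('lipL lipR backL backR floorFR floorFL'.split(),(A,B,C,D,E,F)):print(n,p.round(4))
print('widths',np.linalg.norm(A-B),np.linalg.norm(C-D),np.linalg.norm(E-F))
e=D-E;print('yaw right edge',np.arctan2(e[1],e[0]),np.linalg.norm(e[:2]))
m=(C+D)/2-(A+B)/2;print('yaw mid',np.arctan2(m[1],m[0]),np.linalg.norm(m[:2]))
w=A-B;print('yaw lip',np.arctan2(-w[0],w[1]));w=C-D;print('yaw back',np.arctan2(-w[0],w[1]))
P=cloud(c,T)
v,u=np.mgrid[165:205:4,228:345:4]
pp=P[v,u].reshape(-1,3);a=np.linalg.lstsq(np.c_[pp[:,:2],np.ones(len(pp))],pp[:,2],rcond=None)[0];print('plane',a,np.degrees(np.hypot(*a[:2])),np.arctan2(-a[1],-a[0]),'z at lip',a[:2]@A[:2]+a[2],'z back',a[:2]@C[:2]+a[2])
E
```

```text
lipL [ 0.4606 -0.1412  0.168 ]
lipR [ 0.4664 -0.2301  0.168 ]
backL [ 0.6405 -0.1367  0.129 ]
backR [ 0.6471 -0.2189  0.129 ]
floorFR [ 0.4663 -0.2304  0.154 ]
floorFL [ 0.4613 -0.1434  0.154 ]
widths 0.08906177553139462 0.08241432319179388 0.08717694140685205
yaw right edge 0.06374747360358375 0.18122836305371304
yaw mid 0.0437060757716848 0.18050532333656896
yaw lip 0.06514252944935217
yaw back 0.08069293812678452
 ** On entry to DLASCL parameter number  4 had an illegal value
 ** On entry to DLASCL parameter number  4 had an illegal valueTraceback (most recent call last):
  File "<stdin>", line 15, in <module>
    x, resids, rank, s = _umath_linalg.lstsq(a, b, rcond,
                         ~~~~~~~~~~~~~~~~~~~^^^^^^^^^^^^^
                                             signature=signature)
                                             ^^^^^^^^^^^^^^^^^^^^
    raise LinAlgError("SVD did not converge in Linear Least Squares")
numpy.linalg.LinAlgError: SVD did not converge in Linear Least Squares
```

The rack measurement is consistent: yaw 0.064, floor length 181 mm (180 expected) and lip width 89 mm (88 expected). That puts the mouth at about (0.544, -0.181). Now I'll take the slim tin across its barrel.

```bash
python3 - <<'E'
from h import *
from cell import manip,cams
o=ori([0,0,-1],[np.cos(-.025),np.sin(-.025),0])
p=np.array([.4407,.169,.014])
manip.set_gripper(.088)
manip.move_pose(p+[0,0,.10],o)
manip.move_linear(p,rate=.12)
s=manip.state();print(s['clock'],s['tool_pos'],s['contact_force'].round(2))
manip.set_gripper(.03,25)
s=manip.state();print(s['clock'],s['gripper_width'],s['tool_pos'])
manip.move_linear(p+[0,0,.28],rate=.25)
o2=ori([0,0,-1],[np.cos(.064),np.sin(.064),0])
manip.move_pose(np.array([.5437,-.1809,.29]),o2)
s=manip.state();print(s['clock'],s['gripper_width'],s['tool_pos'])
c=cams.capture('wrist');c['T']=toolT(s,c);np.savez('pics/w7.npz',**c);cv2.imwrite('pics/w7.png',c['image'])
c=cams.capture('top');np.savez('pics/t7.npz',**c);cv2.imwrite('pics/t7.png',c['image'][80:300,200:480].repeat(2,0).repeat(2,1))
E
```

```text
15.4083 [0.44148485 0.16916204 0.01461639] [-0.27  0.57 -0.45]
16.05 0.05134033538289259 [0.44073465 0.16905677 0.01415235]
18.6833 0.05160410459301656 [ 0.54365209 -0.17989598  0.28969203]
```

View pics/w7.png

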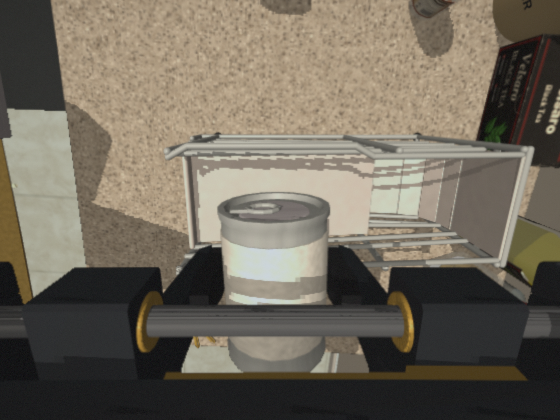

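View pics/t7.png

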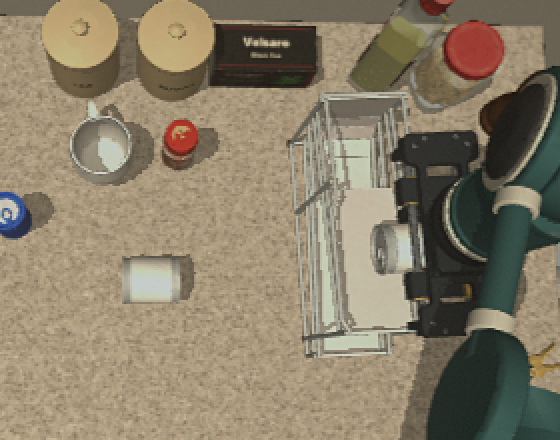

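```bash
python3 - <<'E'
from h import *
c=cam('pics/w7.npz');Tc=np.linalg.inv(c['T_tool_cam'])
im=cv2.resize(c['image'][120:300,160:400],None,fx=3.3,fy=3.3,interpolation=2)
def dot(p,col):
    x=(np.array(p)-[160,120]+.5)*3.3-.5;cv2.circle(im,tuple(int(k) for k in x),3,col,-1)
Tw=c['T_tool_cam']
th=np.linspace(0,2*np.pi,32)
for z,col in((-.038,(0,0,255)),(.038,(255,0,0))):
    for p in proj(c,np.c_[-.012+.026*np.cos(th),.026*np.sin(th),0*th+z],Tw):dot(p,col)
# world mouth channel edges at lip
y=.064;R2=np.array([[np.cos(y),-np.sin(y)],[np.sin(y),np.cos(y)]])
for x,yy in((-.125,-.044),(-.125,.044),(.055,-.044),(.055,.044),(-.045,0)):
    P=np.r_[R2@[x,yy]+[.5888,-.178],.143-.1405*(x+.045)];dot(proj(c,P,c['T'])[0],(0,255,0))
cv2.imwrite('pics/w7c.png',im)
E
```

```text
(no output)
```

View pics/w7c.png

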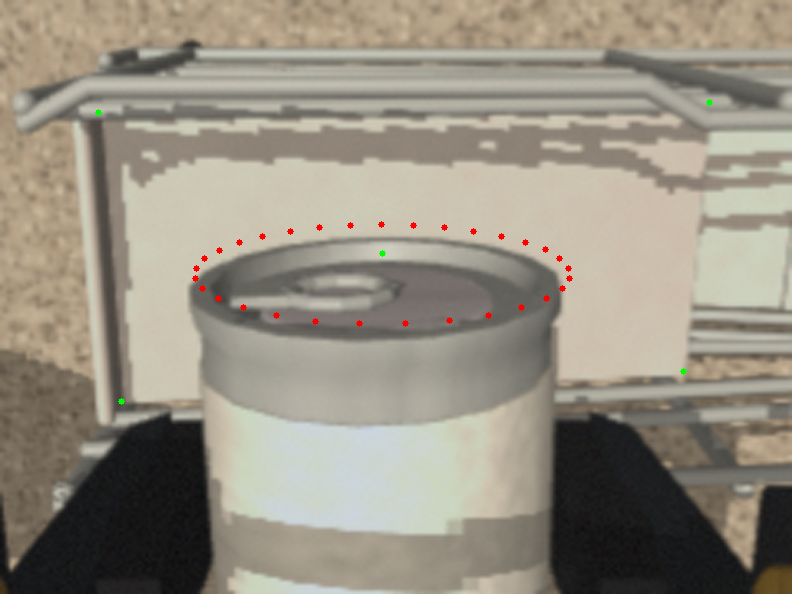

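The rack overlay (green) matches. The tin sits about 2 mm to the tool's +z side (towards world -y), so I'll shift 2 mm towards +y and go straight down.

```bash
python3 - <<'E'
from h import *
from cell import manip,cams
x,y=.5437,-.1787
manip.move_linear([x,y,.25],rate=.15)
for z in(.20,.17,.161):
    manip.move_linear([x,y,z],rate=.1)
    s=manip.state();print(s['clock'],s['tool_pos'].round(4),s['contact_force'].round(2))
    if np.abs(s['contact_force']-[0,0,-1.6]).max()>6: print('STOP');break
c=cams.capture('scene');cv2.imwrite('pics/s8.png',cv2.resize(c['image'][180:350,250:430],None,fx=3.4,fy=3.4))
c=cams.capture('wrist');cv2.imwrite('pics/w8.png',c['image'])
E
```

```text
19.85 [ 0.544  -0.1789  0.2004] [ 0.16 -0.09 -0.37]
20.3 [ 0.5435 -0.1787  0.1698] [-0.03 -0.44 -1.79]
20.55 [ 0.5435 -0.1786  0.1608] [ 0.48 -0.44 -2.3 ]
```

View pics/s8.png

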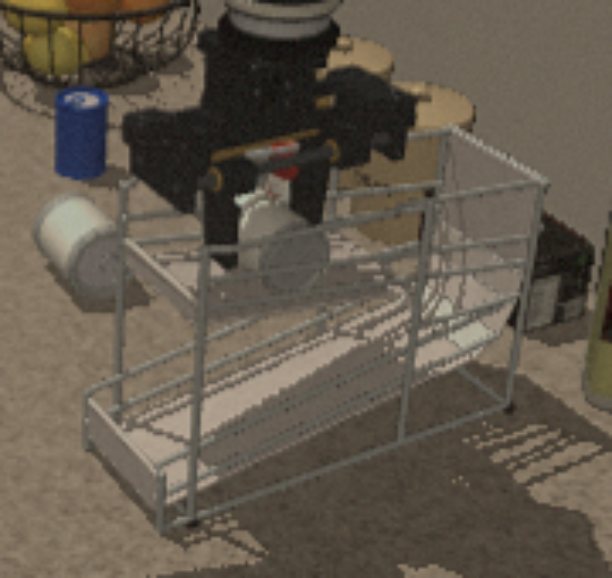

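View pics/w8.png

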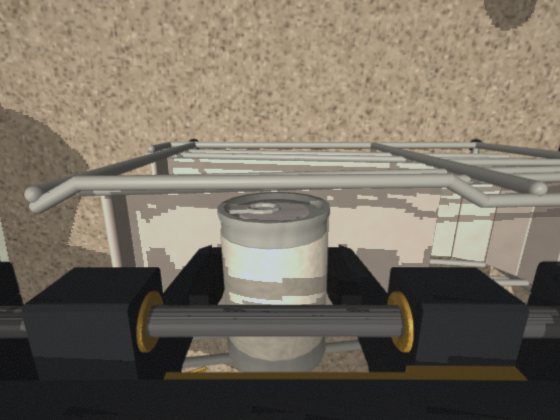

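The tin is in the channel between the side wires and nothing is touching. I'll lower it the last 2 mm, hold, release and lift clear.

```bash
python3 - <<'E'
from h import *
from cell import manip,cams
x,y=.5437,-.1787
manip.move_linear([x,y,.1585],rate=.05)
manip.dwell(.15)
s=manip.state();print(s['clock'],s['tool_pos'].round(4),s['contact_force'].round(2))
manip.set_gripper(.085)
s=manip.state();print(s['clock'],s['contact_force'].round(2))
manip.dwell(.15)
manip.move_linear([x,y,.27],rate=.15)
manip.move_pose(np.array([.5365,.0836,.2]),ori([0,0,-1],[1,.015,0]))
manip.set_gripper(.088)
s=manip.state();print(s['clock'],s['contact_force'].round(2))
c=cams.capture('scene');cv2.imwrite('pics/s9.png',cv2.resize(c['image'][180:350,250:430],None,fx=3.4,fy=3.4));np.savez('pics/scene9.npz',**c)
c=cams.capture('wrist');c['T']=toolT(s,c);np.savez('pics/w9.npz',**c);cv2.imwrite('pics/w9.png',c['image'])
E
```

```text
21.05 [ 0.5438 -0.1787  0.1586] [ 0.44  1.02 -0.7 ]
21.7 [-0.12  0.84 -0.29]
24.0583 [0.22 1.06 0.44]
```

View pics/s9.png

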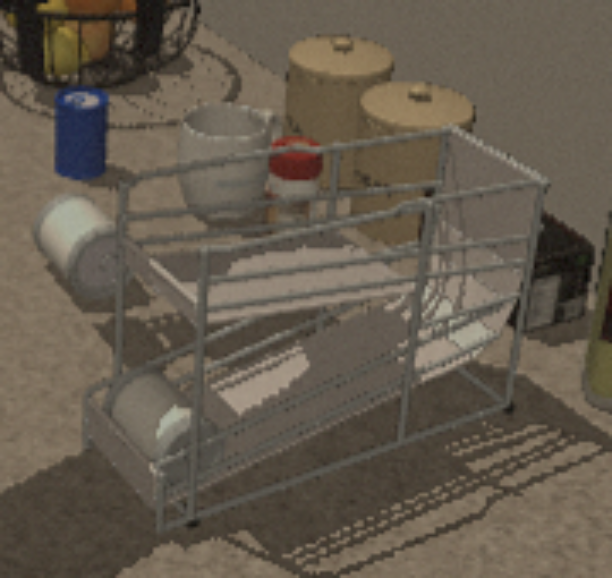

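View pics/w9.png

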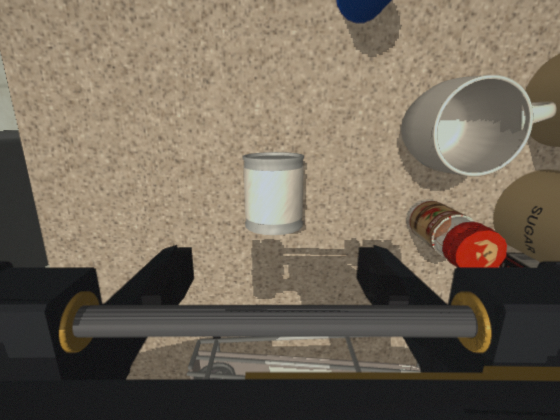

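The slim tin rolled through and rests square at the front stop (s9 (155,410)). The wide tin is at w9 (274,193) under the gripper, and the mug and jar are clear. I'll grip the wide tin.

```bash
python3 - <<'E'
from h import *
from cell import manip,cams
p=np.array([.5367,.0836,.020])
manip.move_linear(p+[0,0,.08],rate=.2)
manip.move_linear(p,rate=.1)
s=manip.state();print(s['clock'],s['tool_pos'],s['contact_force'].round(2))
manip.set_gripper(.04,25)
s=manip.state();print(s['clock'],s['gripper_width'])
manip.move_linear(p+[0,0,.28],rate=.25)
o2=ori([0,0,-1],[np.cos(.064),np.sin(.064),0])
manip.move_pose(np.array([.5437,-.1787,.30]),o2)
s=manip.state();print(s['clock'],s['gripper_width'],s['tool_pos'],s['contact_force'].round(2))
c=cams.capture('wrist');c['T']=toolT(s,c);np.savez('pics/w10.npz',**c)
im=cv2.resize(c['image'][120:300,160:400],None,fx=3.3,fy=3.3,interpolation=2)
def dot(p,col):
    x=(np.array(p)-[160,120]+.5)*3.3-.5;cv2.circle(im,tuple(int(k) for k in x),3,col,-1)
th=np.linspace(0,2*np.pi,32)
for q in proj(c,np.c_[-.012+.032*np.cos(th),.032*np.sin(th),0*th-.038],c['T_tool_cam']):dot(q,(0,0,255))
y=.064;R2=np.array([[np.cos(y),-np.sin(y)],[np.sin(y),np.cos(y)]])
for x,yy in((-.125,-.044),(-.125,.044),(.055,-.044),(.055,.044),(-.045,0)):
    P=np.r_[R2@[x,yy]+[.5888,-.178],.143-.1405*(x+.045)];dot(proj(c,P,c['T'])[0],(0,255,0))
cv2.imwrite('pics/w10c.png',im)
c=cams.capture('scene');cv2.imwrite('pics/s10.png',cv2.resize(c['image'][150:350,220:430],None,fx=2.8,fy=2.8))
E
```

```text
25.7583 [0.53741224 0.08369881 0.02061655] [-0.12  0.2   0.2 ]
26.25 0.0636716437467883
28.5417 0.06357467638810647 [ 0.54362295 -0.17777425  0.29932863] [ 0.09  0.1  -2.92]
```

View pics/w10c.png

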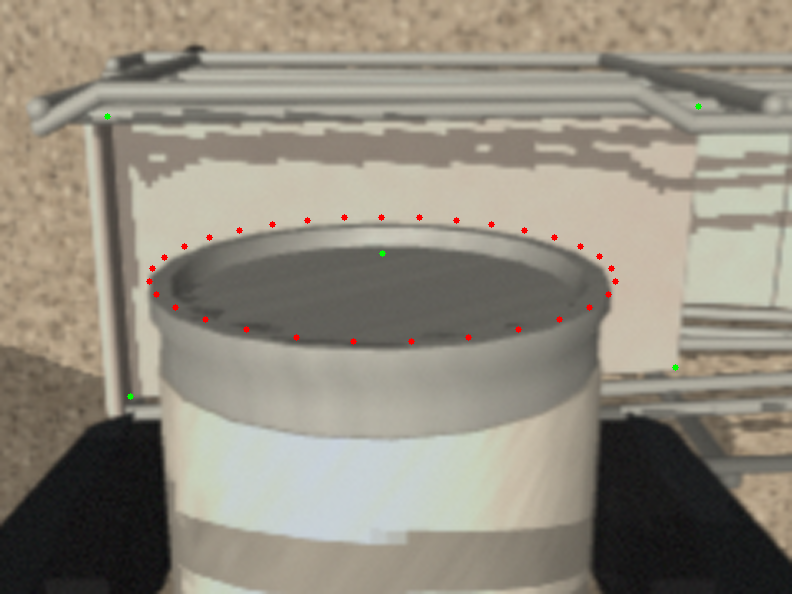

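View pics/s10.png

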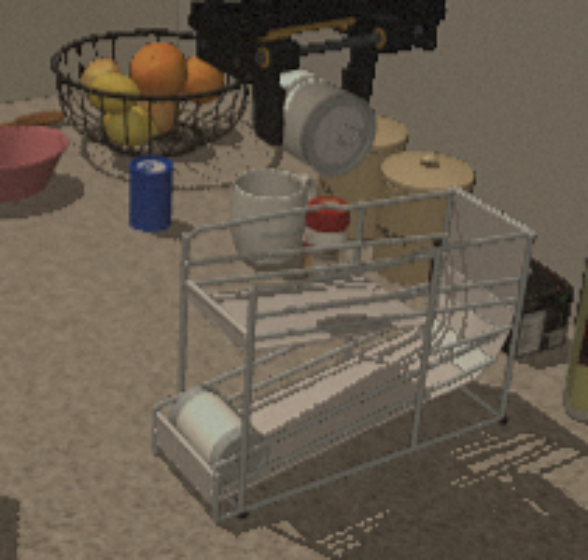

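The wide tin is held with an axial offset of only about 1 mm, and the slim tin rests at the stop. I'll insert at y=-0.1795.

```bash
python3 - <<'E'
from h import *
from cell import manip,cams
import sys
x,y=.5437,-.1795
manip.move_linear([x,y,.255],rate=.15)
for z in(.21,.18,.165):
    manip.move_linear([x,y,z],rate=.08)
    s=manip.state();print(s['clock'],s['tool_pos'].round(4),s['contact_force'].round(2))
    if np.abs(s['contact_force']-[0,0,-2.4]).max()>6: print('STOP');sys.exit()
manip.dwell(.15)
manip.set_gripper(.086)
s=manip.state();print(s['clock'],s['contact_force'].round(2))
manip.dwell(.15)
manip.move_linear([x,y,.28],rate=.15)
manip.move_pose(np.array([.45,.12,.35]),ori([0,0,-1],[1,.0,0]))
manip.dwell(1.0)
s=manip.state();print(s['clock'],s['contact_force'].round(2))
for n in('scene','top'):
    c=cams.capture(n);np.savez(f'pics/{n}11.npz',**c)
    im=c['image'][180:350,250:430] if n=='scene' else c['image'][100:280,320:440]
    cv2.imwrite(f'pics/{n}11.png',cv2.resize(im,None,fx=3.3,fy=3.3,interpolation=2))
    cv2.imwrite(f'pics/{n}11f.png',c['image'])
E
```

```text
29.8 [ 0.5437 -0.1796  0.2098] [ 0.1   1.26 -2.73]
30.325 [ 0.5432 -0.1793  0.1792] [-0.27 -0.61 -2.44]
30.6583 [ 0.5433 -0.1793  0.1644] [ 0.01 -0.93 -3.86]
31.325 [ 0.91 -0.06  0.63]
34.6167 [-0.76  0.45 -0.33]
```

View pics/scene11.png

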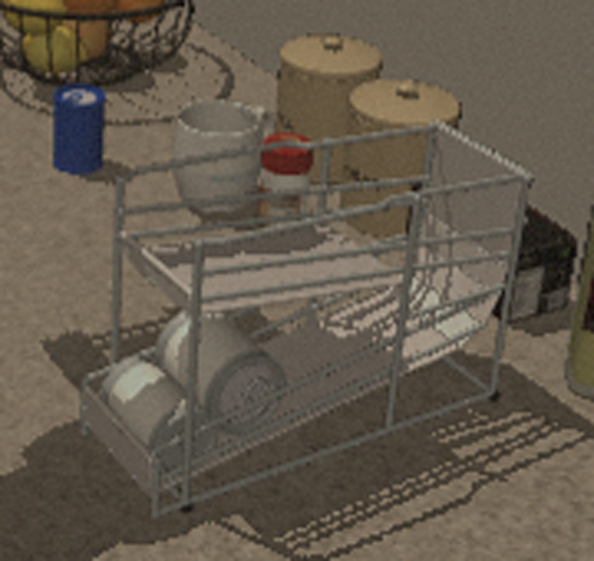

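View pics/top11f.png

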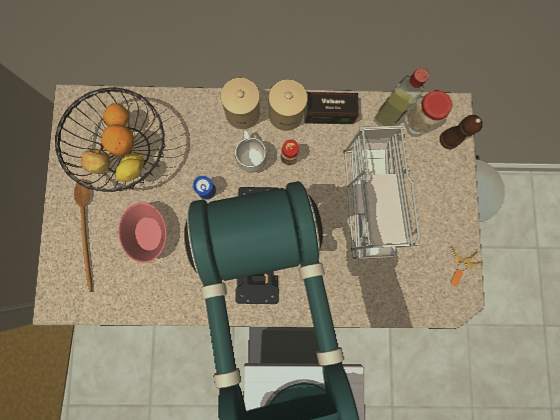

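Both tins rest on the lower run, slim in front of wide, and the mug, jar and dish look unchanged. Last, I'll check that they're still and where they are before handing in.

```bash
python3 - <<'E'
from h import *
from cell import manip,cams,order
a=cam('pics/scene11.npz');t0=cam('pics/top0.npz');t1=cam('pics/top11.npz')
c=cams.capture('scene')
r=(slice(260,345),slice(270,345))
print('frame diff',np.abs(c['image'][r].astype(int)-a['image'][r].astype(int)).mean())
P=cloud(c);y=.064;R2=np.array([[np.cos(y),-np.sin(y)],[np.sin(y),np.cos(y)]])
# right end faces: scene crop (172,430)?,(248,398) -> px
for n,(u,v) in dict(wide=(248,398),slim_label=(135,390)).items():
    U,V=int(250+u/3.3),int(180+v/3.3);p=P[V,U];print(n,(R2.T@(p[:2]-[.5888,-.178])).round(4),p[2].round(4))
for nm,(u0,u1,v0,v1) in dict(mug=(230,272,130,172),jar=(278,304,136,166),dish=(116,170,200,265)).items():
    print(nm,'top diff',np.abs(t0['image'][v0:v1,u0:u1].astype(int)-t1['image'][v0:v1,u0:u1].astype(int)).mean().round(1))
order.close_job();print(manip.state()['clock'])
E
```

```text
frame diff 2.5160261437908495
wide [-0.0628 -0.0291] 0.0593
slim_label [-0.1381  0.003 ] 0.0693
mug top diff 12.7
jar top diff 10.2
dish top diff 18.4
the job is handed in; nothing more can be done
the job is handed in; nothing more can be done
```

Both tins are in the rack and the job is handed in. The slim tin is at the front stop with the wide one right behind it, and the clock read about 35 s of the 61 s allowed. No verdict is reported.

I gripped the standing slim tin at 45°, tipped it onto its side on the worktop and let go. I then took it again across its barrel, lowered it into the mouth and it rolled through to the front. The wide tin went in the same way. I did not touch the blue look-alike.

What the last checks showed:
- **Tins at rest:** the final scene pictures show both lying square on the lower run. Two frames taken apart differed only by image noise (mean 2.5 levels).
- **Wide tin position:** a depth reading on its end face put it at rack x about -0.063 m, inside the -0.09 to -0.04 m allowed. The y of that reading (-0.029 m) is on the end face, so it suggests a centre several millimetres off the rack's centre line. The limit is 15 mm, and I did not measure the centre itself.
- **Slim tin position:** the depth sample fell on its front surface (rack x about -0.138 m), so its place against the stop is judged mainly from the pictures.
- **Mug, jar and dish:** they look to be in the same place from above. The brightness comparison came out at 10 to 18 levels rather than near zero. I put that down to the arm's changed shadow but did not measure their positions again.

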